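# Lock the focus barrel of a camera adapter against its housing

## Task

The camera adapter in the setting jig has its focus set; lock it without letting the barrel turn. Lay the holding spanner gently over the two flats at the top of the barrel, flat, with its handle down in the notch of the bracket, then turn the knurled lock ring clockwise (from above) onto its washer and nip it up to about 0.5 N m, firm but not overtightened. Leave the spanner in place, let go of everything and leave the other things on the table alone.

Things in the scene. Friction and masses are not known exactly. Their poses are not given: they have to be found in the camera images.
- jig: Setting jig fixed to the table: steel base plate 86x166x12 mm, black adapter housing on it (flange 78 mm across up to z = 23 mm, neck 45 mm across up to z = 50 mm) and the upright barrel in that. Origin on the barrel's axis at table level, z up; its -y axis points from the barrel to the steel bracket, 98 mm away.
- barrel_shoulder (a point): On the barrel's axis, 80 mm above the table, where the spanner's underside comes to rest. Below it the barrel is round, 32 mm across; above it are two flats 24 mm apart (facing jig +x and -x, 21 mm long, 18 mm tall, top edges rounded), barrel top at 98 mm. Axes as the jig's.
- bracket_notch (a point): Middle of the floor of the bracket's notch, 98 mm from the barrel's axis along jig -y, 80 mm above the table. The notch is open above and along jig y, 22 mm wide, between cheeks that rise 13 mm and are rounded on top; the bracket is 14 mm thick along y. Axes as the jig's.
- ring_centre (a point): On the barrel's axis, 63 mm above the table, at mid-height of the knurled lock ring. Axes as the jig's. Fingers from above can pass the fitted spanner's head (within 30 mm of the axis) down to the ring on all sides but within about 50 degrees of its handle.
- lock_ring: Knurled dark steel ring on the barrel's thread, 58 mm across, 24 mm tall, about 51 to 75 mm above the table; origin on the axis, low in the ring (height not exact), z up. Fingertips may overhang it below. Clockwise from above lowers it 1.8 mm a radian. Running free it takes 0.1 N m, and this drag takes the barrel round with it unless that is held.
- thrust_washer: Steel washer, 45 mm across, fixed on the neck, its top about 50 mm above the table. The ring starts 0.3 to 2.1 mm above it (how much is not told; a second grip may be needed). Once the ring meets it the torque rises steadily from 0.1 to 0.5 N m in about 0.25 rad, and the ring stays as tight as it is left. 0.5 N m is right, 0.35 the least, 0.85 overstrains the thread.
- barrel (a joint): Turn of the barrel from its set focus, rad, 0 at the start, positive clockwise from above. Not held, it turns with as little as 0.06 N m; it must stay within 0.25 either way.
- spanner_grip (a point): Centre of the flat steel holding spanner (172 mm long, 10 mm thick, 0.16 kg) half-way up, at its centre of mass, on its 16 mm wide handle: grip it here across local x. Local +y points to the jaws, z up; the handle ends 98 mm away along -y. It starts flat on the table left of the jig, handle towards the robot.
- spanner_jaws (a point): Between the spanner's jaws, at its underside, 60 mm from spanner_grip along +y. The jaws are 26 mm apart inside, 42 mm outside, and reach 14 mm past this point; the mouth's closed end is 18 mm behind it. In place it lies at barrel_shoulder, local y along jig y.
- coverslips: Bystander: flat light-grey box of cover slips, 34x34x16 mm, behind the jig. Leave it alone.
- trim_driver: Bystander: short trimming screwdriver, 40 mm long, right of the jig. Leave it alone.
- sample_vial: Bystander: small upright vial with white ribbed cap, 24 mm across, 32 mm tall. Leave it alone.
- black_marker: Bystander: white felt marker with black cap, 120 mm long, lying to the right of the jig. Leave it alone.
- wash_jar: Bystander: squat white jar with red lid, 44 mm across, 48 mm tall. Leave it alone.
- meter: Bystander: pen-type meter, 158 mm long, lying on the right. Leave it alone.
- rack: Bystander: microtube rack, 46x112x32 mm, on the right. Leave it alone.

How it is judged:
On the way, in this order (a step that is already met when the one before it is completed fails the run):
1. the holding spanner lies over the barrel's flats with its handle in the bracket's notch (horizontal distance between spanner_jaws and barrel_shoulder below 0.006 m and z of spanner_jaws in the frame of jig below 0.0835 m and z of spanner_grip in the frame of jig below 0.0885 m and y of spanner_grip in the frame of jig below -0.05 m), for 0.2 s.
2. with the spanner in place, the lock ring is tight on its washer (all of step 1 and contact force between lock_ring and thrust_washer above 20 N), for 0.3 s.
At the end, for the whole second after the job is handed in: Ring tight on its washer (clamping force 20 to 90 N, about 0.35 to 0.85 N m), barrel within 0.25 rad of its set focus, spanner at rest on the barrel's shoulder (jaws within 6 mm of the axis, at most 3.5 mm high at either end), handle in the bracket's notch (all of step 2 and contact force between lock_ring and thrust_washer below 90 N and value of joint barrel between -0.25 and 0.25 rad and linear speed of spanner below 0.02 m/s and angular speed of lock_ring below 0.05 rad/s); the robot touches nothing.
It fails at once if the barrel turns more than 0.25 rad from its set focus (value of joint barrel above 0.25 rad or value of joint barrel below -0.25 rad).
It fails at once if the lock ring is overtightened (clamping force above 90 N, about 0.85 N m) (contact force between lock_ring and thrust_washer above 90 N).
It fails at once if the spanner is forced onto the adapter or the bracket with more than 40 N (contact force between spanner and jig above 40 N).
It fails at once if a bystander is disturbed: moved by more than 20 mm (distance of any of coverslips, trim_driver, sample_vial, black_marker, wash_jar, meter, rack from where it was at the start of the episode above 0.02 m).
It also fails if it takes over 61 s, if anything falls off the work surface, if the arm or the gripper's body presses on something with over 40 N, if the wrist force passes 120 N, or if a joint passes its speed limit or range.

## Robot

A 6-joint arm with a two-finger parallel gripper is mounted at the origin on the work surface; the furniture and walls round the work are solid. World frame = base frame: x ahead of the robot, y to its left, z up, the work surface at z = 0. Lengths are in m, angles in rad, forces in N, time in s.
With the tool pointing down it reaches from about 0.4 to 0.825 m from the base axis. Payload 7 kg.
Tool frame: the origin (TCP) lies midway between the tips of the shut fingers; the grasp point (between the pads) lies 19 mm behind it; z points along the fingers, y is the direction in which the jaws open and shut (so a half turn about z gives the same grasp; the last joint's range is limited). The gripper opens to 88 mm and grips with 3 to 60 N. Pads are 19 mm wide; open, the fingers measure 130 mm over their backs; the gripper's body (78 mm by 193 mm) begins 47 mm behind the grasp point.
Start: joints at [-0.966, 0.359, 0.012, 0, -1.224, -0.288], TCP at [0.21, -0.641, 0.227] pointing down, gripper open.
Joint ranges: [-3.07, 3.07], [-1.43, 2.12], [-1.02, 1.25], [-3.03, 1.67], [-3.05, -0], [-3.03, 3.03]. Speed limits (rad/s): [2.39, 2.39, 3.01, 3.14, 3.14, 3.14].

## Interface

Orientations are given as a unit quaternion [x, y, z, w].
In Python, from plant import readout, read_camera, calibration, robot gives the robot as it stands.
- The arm moves only by the tool servo_tool, never from a script. Its argument "motion" is a list of rows, each an object with "slide": the shift along the tool's x, y, z in cm, a list of three; "turn": the turn about the tool's z in rad. A call has 1 to 12 rows; each row is the pose to reach, as a shift and turn from the pose measured when the call began, along the tool's axes at that moment; what a row does not reach only later rows make up. A row lasts 1/8 s, in which the tool goes at most 62.5 mm and 10.7 degrees, less where a joint would pass 70% of its speed; a pose out of reach is approached as far as the arm can. A call with a gripper value outside its range is refused whole. "jaw" is the gripper's target within -1 to 1 (shut at 1, half-way at 0, fully open at -1), set as the call begins (left out, the last holds). The fingers move at their own pace and stop on an object; the grip force is fixed at half the most. Time passes only in rows, so rows that repeat a pose let the fingers close. It gives the time, the measured TCP pose, the force and the opening at its end, in the units of the state.
- readout.get_state(): the state, without advancing time (a new reading comes with each control period).
- read_camera(name): name is "side" or "top" or "wrist"; returns the picture (400x640x3 uint8, blue, green, red); there is no depth.
- calibration(name): a dict with "fovy" (degrees; the focal length in pixels is half the picture's height over the tangent of half this angle, whatever the lens; pixels are square), "cx", "cy" (the principal point, pixels), "R" (3x3) and "t" (3): a world point X has camera coordinates R X + t. Camera axes: x right, y down, z forward; pixel columns grow to the right and rows downward; lengths in m; the calibration is good to about 2 mm. A picture is of the moment at which its call begins: read the wrist's pose just before it. calibration takes no time and is no camera call; for the wrist camera it gives the pose at the moment of the call.
- robot.close_job(): hands the job in, once; it reports no verdict.
The state is a dict: "time_s": time; "qpos": joint angles; "joint_vel": joint speeds; "joint_torque": joint torques, N m; "tcp_pos": TCP position; "tool_rot": TCP orientation; "ft_force": force on the tool from outside, world axes, zero at the start; "torque": the same for the moment, N m; "width": opening from 0.0 (shut) to 1.0 (fully open).
Only numpy, scipy, OpenCV 4.12 (cv2) and the standard library are available. Lean on these libraries where they do the work, as an engineer would, in place of code of your own. Each camera call takes 0.05 s, during which the arm holds its last target.

## Working session

There is one attempt and no reset: what is moved stays moved. The work goes in short steps, Python scripts to look and compute and a tool call to move; the robot and the scene stay as the last step left them, time stands still between calls to the robot, and variables do not carry over. Pictures are saved under pics/ and viewed, and the job is handed in when it is done.

Besides the shell and the picture viewer there is one more tool, called after ">>>" as name([rows], argument=value, ...), one row to a line, values as JSON. servo_tool: Moves the arm, as the interface text tells. Its arguments: {"type":"object","properties":{"motion":{"type":"array"},"jaw":{"type":"number"}},"required":["motion"]}

```bash
ls; mkdir -p pics; python3 - <<'E'
from plant import readout, read_camera, calibration, robot
import cv2
print(readout.get_state())
for n in("top","side","wrist"):
    c=calibration(n);print(n,c)
    cv2.imwrite(f"pics/{n}0.png",read_camera(n))
E
```

```text
pics
{'time_s': 0.0, 'qpos': array([-9.65892687e-01,  3.59388948e-01,  1.10625656e-02, -3.42054597e-04,
       -1.22409129e+00, -2.88110784e-01]), 'joint_vel': array([ 0.00063983,  0.00206888, -0.00067116,  0.0006236 ,  0.00059641,
        0.00047298]), 'joint_torque': array([ 2.50460238e-03, -5.82711482e+01,  2.93062466e+01,  6.99718729e+00,
        6.91790512e-03, -9.12208907e-05]), 'tcp_pos': array([ 0.21010502, -0.64095783,  0.22562442]), 'tool_rot': array([-1.57677341e-01,  9.87490341e-01,  8.00634290e-04, -2.05025062e-04]), 'ft_force': array([0.60227157, 0.56991951, 0.03213476]), 'torque': array([0.00326197, 0.04150131, 0.00227661]), 'width': 1.001760433202046}
top {'fovy': 48.12278280395841, 'cx': 320.73095683354177, 'cy': 195.34883808314208, 'R': array([[-0.18309498, -0.9830857 , -0.00432825],
       [-0.96241716,  0.18014033, -0.2032306 ],
       [ 0.20057279, -0.03304492, -0.97912133]]), 't': array([-0.01009622,  0.52966794,  0.95151066])}
side {'fovy': 47.582459013620436, 'cx': 325.39497460759867, 'cy': 196.5117900578433, 'R': array([[ 0.88803586,  0.45964849,  0.01075061],
       [ 0.40713235, -0.77528104, -0.48288979],
       [-0.21362482,  0.43320038, -0.87561514]]), 't': array([-0.41160338, -0.22062307,  1.48789332])}
wrist {'fovy': 70.12232380085045, 'cx': 321.21570423669476, 'cy': 197.36302001512783, 'R': array([[-0.31012089,  0.95069491,  0.0020526 ],
       [ 0.91055318,  0.29640433,  0.28816206],
       [ 0.27334581,  0.09123407, -0.95757946]]), 't': array([ 0.67435695, -0.03797603,  0.3917598 ])}
```

View pics/top0.png

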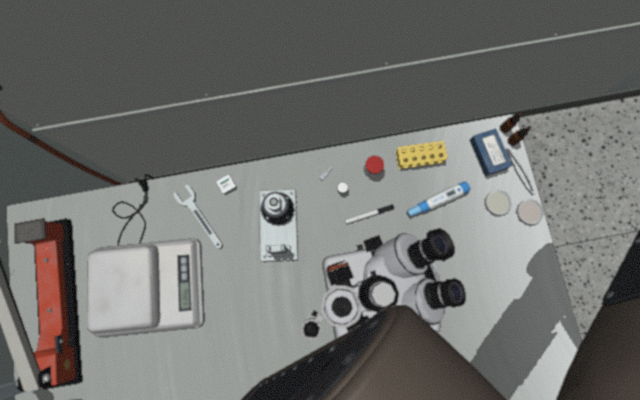

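View pics/side0.png

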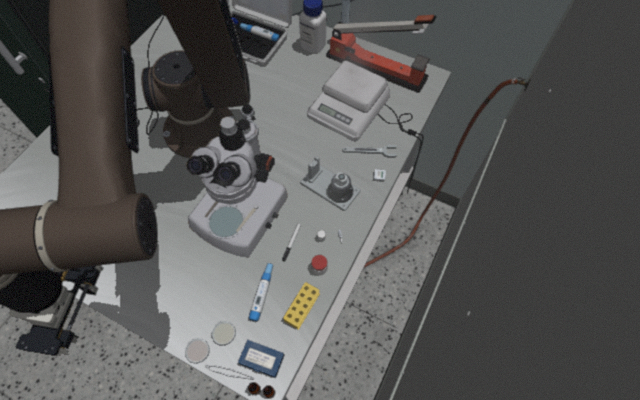

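```bash
cat > h.py <<'E'
import numpy as np, cv2
from plant import readout, read_camera, calibration, robot
from scipy.spatial.transform import Rotation as Ro
def ray(c,u,v):
    f=200/np.tan(np.radians(c['fovy'])/2)
    R=np.array(c['R']);t=np.array(c['t'])
    return -R.T@t, R.T@np.array([(u-c['cx'])/f,(v-c['cy'])/f,1])
def onz(c,u,v,z):
    o,d=ray(c,u,v); return o+d*(z-o[2])/d[2]
def proj(c,X):
    f=200/np.tan(np.radians(c['fovy'])/2)
    p=np.array(c['R'])@np.array(X)+np.array(c['t']); return np.array([c['cx']+f*p[0]/p[2],c['cy']+f*p[1]/p[2]])
def st():
    s=readout.get_state();R=Ro.from_quat(s['tool_rot']).as_matrix()
    return s,np.array(s['tcp_pos']),R
def totool(dx):
    s,p,R=st(); return R.T@np.array(dx)*100
E
python3 - <<'E'
from h import *
im=cv2.imread('pics/top0.png')
cv2.imwrite('pics/top0z.png',cv2.resize(im[160:280,150:310],None,fx=5,fy=5,interpolation=cv2.INTER_CUBIC))
c=calibration('top')
for n,u,v,z in [('jaw',183,190,.005),('hend',220,247,.005),('barrel',276,203,.098),('br',279,252,.08),('plateTL',261,193,.012),('TR',295,190,.012),('BL',261,262,.012),('BR',297,260,.012)]:
    print(n,onz(c,u,v,z).round(4))
E
```

```text
jaw [0.6016 0.2093 0.005 ]
hend [0.4521 0.1417 0.005 ]
barrel [ 0.5111 -0.0085  0.098 ]
br [0.4087 0.0038 0.08  ]
plateTL [0.5588 0.0282 0.012 ]
TR [ 0.5512 -0.0515  0.012 ]
BL [0.4003 0.0532 0.012 ]
BR [ 0.3898 -0.028   0.012 ]
```

View pics/top0z.png

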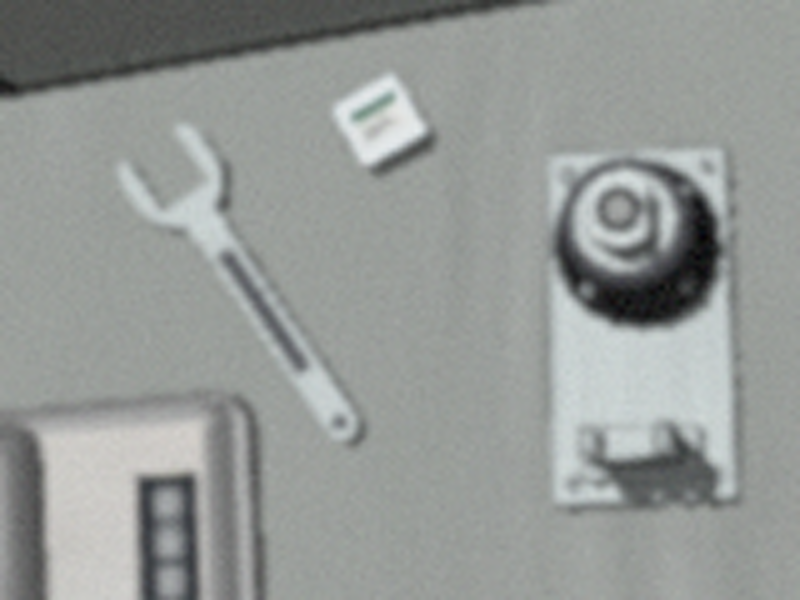

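```bash
python3 - <<'E'
from h import *
im=cv2.imread('pics/side0.png')
cv2.imwrite('pics/side0z.png',cv2.resize(im[60:260,140:460],None,fx=2.5,fy=2.5,interpolation=cv2.INTER_CUBIC))
im=cv2.imread('pics/top0.png')
cv2.imwrite('pics/top0y.png',cv2.resize(im[170:370,250:530],None,fx=2.8,fy=2.8,interpolation=cv2.INTER_CUBIC))
c=calibration('top')
z=lambda u,v:(u/5+150,v/5+160)
for n,u,v,h in [('tipL',120,165,.01),('tipR',182,128,.01),('hend',347,440,.01),('balR',250,405,.05),('balTop',0,410,.05),('barrel',617,207,.098),('chL',592,442,.093),('chR',665,438,.093),('slotA',228,255,.01),('slotB',302,370,.01)]:
    print(n,onz(c,*z(u,v),h).round(4))
print(ray(c,320,200)[0])
E
```

```text
tipL [0.597  0.2297 0.01  ]
tipR [0.6094 0.1988 0.01  ]
hend [0.4494 0.1424 0.01  ]
balR [0.4675 0.174  0.05  ]
balTop [0.4856 0.2832 0.05  ]
barrel [ 0.5155 -0.0036  0.098 ]
chL [0.419  0.0234 0.093 ]
chR [ 0.415  -0.0071  0.093 ]
slotA [0.545  0.1851 0.01  ]
slotB [0.4852 0.1584 0.01  ]
[ 0.31706579 -0.07389741  1.03924542]
```

View pics/side0z.png

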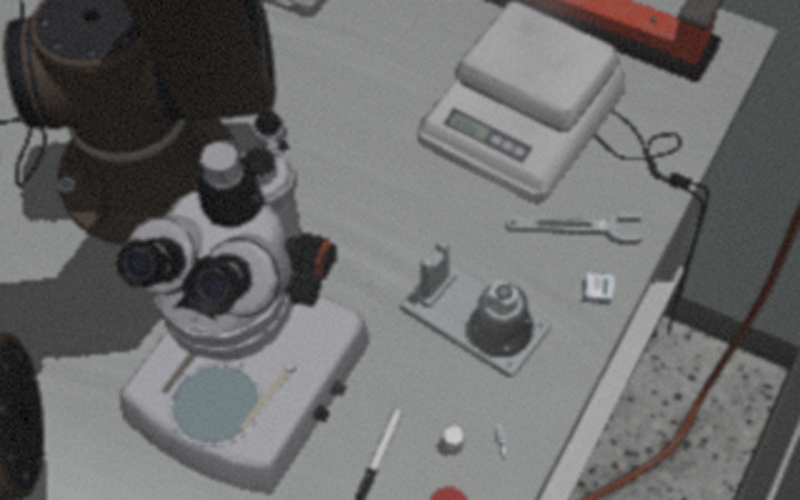

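View pics/top0y.png

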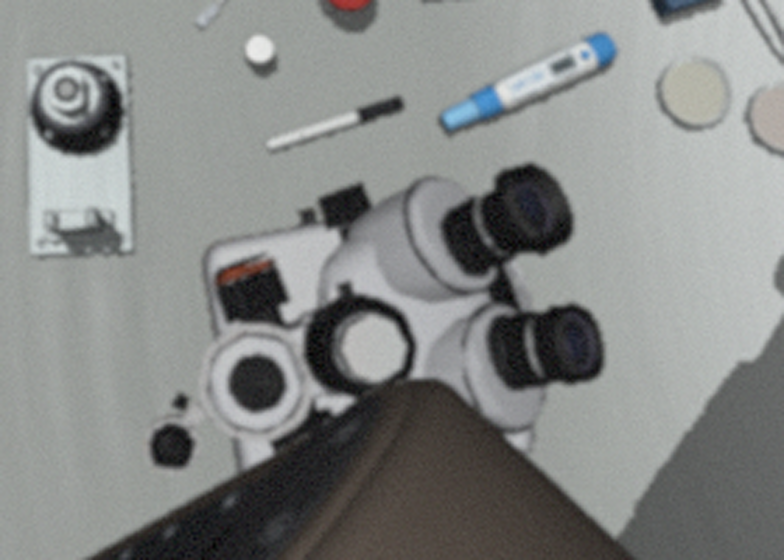

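View pics/wrist0.png

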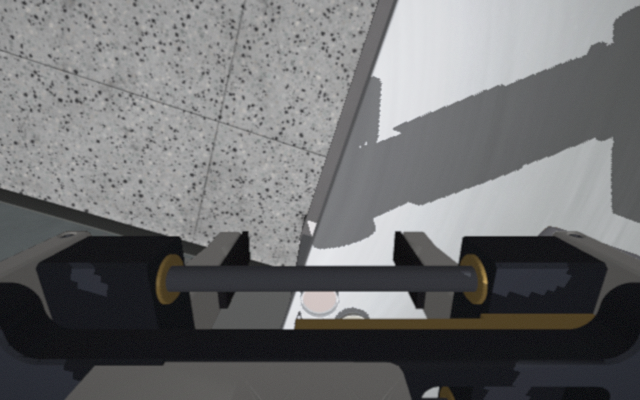

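```bash
cat >> h.py <<'E'
def tri(ca,a,cb,b):
    o1,d1=ray(ca,*a);o2,d2=ray(cb,*b)
    A=np.stack([d1,-d2],1);s=np.linalg.lstsq(A,o2-o1,rcond=None)[0]
    p,q=o1+d1*s[0],o2+d2*s[1];return (p+q)/2,np.linalg.norm(p-q)
E
python3 - <<'E'
from h import *
a=calibration('top');b=calibration('side')
print(tri(a,(385,298),b,(228.8,124)))
print(tri(a,(443,243),b,(228,173)))
print(tri(a,(455,292),b,(200,164)))
E
```

```text
(array([ 0.29014809, -0.15711235,  0.3791135 ]), np.float64(0.007152241245926975))
(array([ 0.3527236 , -0.26132546,  0.36466634]), np.float64(0.008170027679026755))
(array([ 0.27880926, -0.26493333,  0.35262756]), np.float64(0.008205961099245252))
```

```bash
python3 - <<'E'
from h import *
a=calibration('top');b=calibration('side')
print(ray(b,320,200)[0])
o1,d1=ray(a,33,128);_,d2=ray(a,600,31);n1=np.cross(d1,d2)
o2,e1=ray(b,505,142);_,e2=ray(b,390,400);n2=np.cross(e1,e2)
d=np.cross(n1,n2);d/=np.linalg.norm(d)
for y in(-.3,0,.2):
    print(np.linalg.solve([n1,n2,[0,1,0]],[n1@o1,n2@o2,y]))
for u,v in[(10,205),(180,182),(530,115)]:print(onz(a,u,v,0))
for u,v in[(500,200),(440,300)]:print(onz(b,u,v,0))
E
```

```text
[ 0.77319229 -0.62640795  1.20071028]
[ 0.89556338 -0.3        -0.14960749]
[ 0.90618461  0.         -0.16920872]
[ 0.91326542  0.2        -0.1822762 ]
[0.64230504 0.61804767 0.        ]
[0.62378098 0.21536512 0.        ]
[ 0.6335321  -0.65107717  0.        ]
[9.53331185e-01 2.02455253e-01 2.22044605e-16]
[ 0.89972462 -0.17148308  0.        ]
```

```bash
python3 - <<'E'
from h import *
s,p,R=st();c=calibration('wrist')
o,_=ray(c,320,200)
print('tool axes\n',R.round(3)); print('cam in tool',R.T@(o-p),'\n',(R.T@np.array(c['R']).T).round(3))
# plan arc
r0=np.hypot(p[0],p[1]);a0=np.arctan2(p[1],p[0]);print(r0,np.degrees(a0))
for tgt in [(.24,-.70),]:
    pass
E
```

```text
tool axes
 [[-0.95  -0.311 -0.   ]
 [-0.311  0.95   0.001]
 [ 0.     0.001 -1.   ]]
cam in tool [ 0.07752658 -0.00021941 -0.15895926] 
 [[-0.001 -0.958 -0.288]
 [ 1.    -0.001  0.   ]
 [-0.001 -0.288  0.958]]
0.6746681506917754 -71.85013599662504
```

```bash
cat >> h.py <<'E'
def rows(pts,turns):
    s,p,R=st()
    for q,t in zip(pts,turns): print((R.T@(np.array(q)-p)*100).round(1).tolist(), round(t,2))
E
python3 - <<'E'
from h import *
s,p,R=st()
pts=[[p[0],p[1],z] for z in(.28,.34,.40)]
pts+=[[.675*np.cos(np.radians(a)),.675*np.sin(np.radians(a)),.40] for a in -71.85+5*np.arange(1,10)]
rows(pts,-.17*np.arange(1,13))
E
```

```text
[0.0, 0.0, -5.4] -0.17
[0.0, 0.0, -11.4] -0.34
[0.0, 0.0, -17.4] -0.51
[-5.9, 0.2, -17.4] -0.68
[-11.7, 1.0, -17.4] -0.85
[-17.5, 2.3, -17.4] -1.02
[-23.1, 4.1, -17.4] -1.19
[-28.5, 6.3, -17.4] -1.36
[-33.7, 9.0, -17.4] -1.53
[-38.7, 12.2, -17.4] -1.7
[-43.4, 15.8, -17.4] -1.87
[-47.7, 19.8, -17.4] -2.04
```

>>> servo_tool([
  {"slide":[0,0,-5.4],"turn":-0.17},
  {"slide":[0,0,-11.4],"turn":-0.34},
  {"slide":[0,0,-17.4],"turn":-0.51},
  {"slide":[-5.9,0.2,-17.4],"turn":-0.68},
  {"slide":[-11.7,1,-17.4],"turn":-0.85},
  {"slide":[-17.5,2.3,-17.4],"turn":-1.02},
  {"slide":[-23.1,4.1,-17.4],"turn":-1.19},
  {"slide":[-28.5,6.3,-17.4],"turn":-1.36},
  {"slide":[-33.7,9,-17.4],"turn":-1.53},
  {"slide":[-38.7,12.2,-17.4],"turn":-1.7},
  {"slide":[-43.4,15.8,-17.4],"turn":-1.87},
  {"slide":[-47.7,19.8,-17.4],"turn":-2.04},
])

```text
time_s: 1.65
tcp_pos: [0.6028, -0.3028, 0.3992]
tool_rot: [0.925, -0.38, -0.001, -0.0]
ft_force: [0.4, -0.1, 0.3]
width: 0.999
```

```bash
python3 - <<'E'
from h import *
s,p,R=st(); print(s['time_s'],p,s['qpos'].round(3)); 
yaw=np.arctan2(R[1,0],R[0,0]);print('toolx yaw',np.degrees(yaw))
a0=np.degrees(np.arctan2(p[1],p[0]))
pts=[[.675*np.cos(np.radians(a)),.675*np.sin(np.radians(a)),.40] for a in a0+5*np.arange(1,7)]
e=np.array(pts[-1]);g=np.array([.46,.09,.22])
pts+=[(e+(g-e)*k).tolist() for k in(.2,.4,.6,.8,1,1)]
tt=(yaw-np.radians(20)) % (2*np.pi); 
if tt>0: tt-=2*np.pi
print(tt, tt+2*np.pi)
rows(pts,np.zeros(12))
E
```

```text
1.65 [ 0.60278417 -0.30276502  0.39924371] [-1.780e-01  3.110e-01  3.240e-01 -1.000e-03 -1.586e+00  9.690e-01]
toolx yaw -44.64817396471682
-1.1283234910863849 5.154861816093201
[-2.0, -5.5, -0.1] 0.0
[-4.6, -10.8, -0.1] 0.0
[-7.5, -15.9, -0.1] 0.0
[-11.0, -20.7, -0.1] 0.0
[-14.8, -25.2, -0.0] 0.0
[-19.0, -29.3, -0.0] 0.0
[-22.7, -27.0, 3.6] 0.0
[-26.5, -24.8, 7.2] 0.0
[-30.2, -22.5, 10.8] 0.0
[-34.0, -20.2, 14.4] 0.0
[-37.7, -17.9, 18.0] 0.0
[-37.7, -17.9, 18.0] 0.0
```

>>> servo_tool([
  {"slide":[-2,-5.5,0],"turn":-0.12},
  {"slide":[-4.6,-10.8,0],"turn":-0.24},
  {"slide":[-7.5,-15.9,0],"turn":-0.36},
  {"slide":[-11,-20.7,0],"turn":-0.48},
  {"slide":[-14.8,-25.2,0],"turn":-0.6},
  {"slide":[-19,-29.3,0],"turn":-0.72},
  {"slide":[-22.7,-27,3.6],"turn":-0.84},
  {"slide":[-26.5,-24.8,7.2],"turn":-0.96},
  {"slide":[-30.2,-22.5,10.8],"turn":-1.08},
  {"slide":[-34,-20.2,14.4],"turn":-1.13},
  {"slide":[-37.7,-17.9,18],"turn":-1.13},
  {"slide":[-37.7,-17.9,18],"turn":-1.13},
])

```text
time_s: 3.15
tcp_pos: [0.4553, 0.0886, 0.2172]
tool_rot: [0.985, 0.175, -0.004, -0.0]
ft_force: [1.1, -0.4, 0.9]
width: 0.999
```

```bash
python3 - <<'E'
from h import *
s,p,R=st(); print(s['time_s'],p,s['qpos'].round(3)); 
c=calibration('wrist'); im=read_camera('wrist'); cv2.imwrite('pics/w1.png',im)
np.savez('w1.npz',**{k:np.array(v) for k,v in c.items()})
E
```

```text
3.15 [0.45534092 0.08860991 0.21720483] [ 0.615  0.016 -0.441 -0.004 -1.12   1.309]
```

View pics/w1.png

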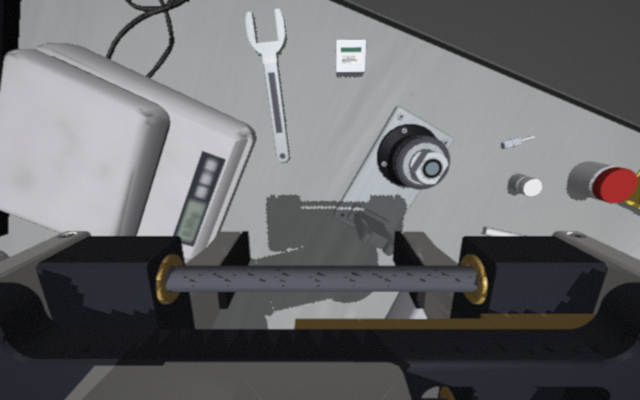

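```bash
python3 - <<'E'
from h import *
im=cv2.imread('pics/w1.png')
cv2.imwrite('pics/w1a.png',cv2.resize(im[0:170,225:345],None,fx=3.5,fy=3.5,interpolation=cv2.INTER_CUBIC))
cv2.imwrite('pics/w1b.png',cv2.resize(im[95:255,310:470],None,fx=3.7,fy=3.7,interpolation=cv2.INTER_CUBIC))
E
```

```text
(no output)
```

View pics/w1a.png

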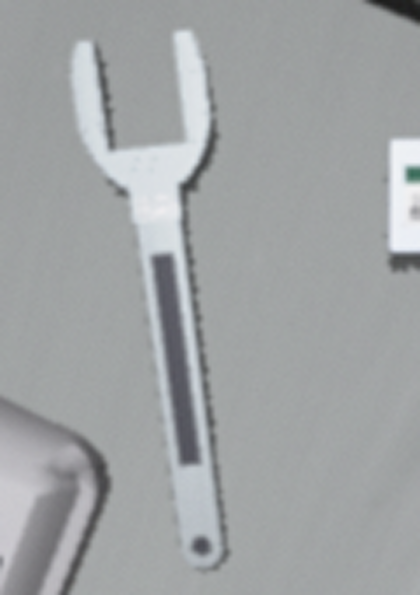

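View pics/w1b.png

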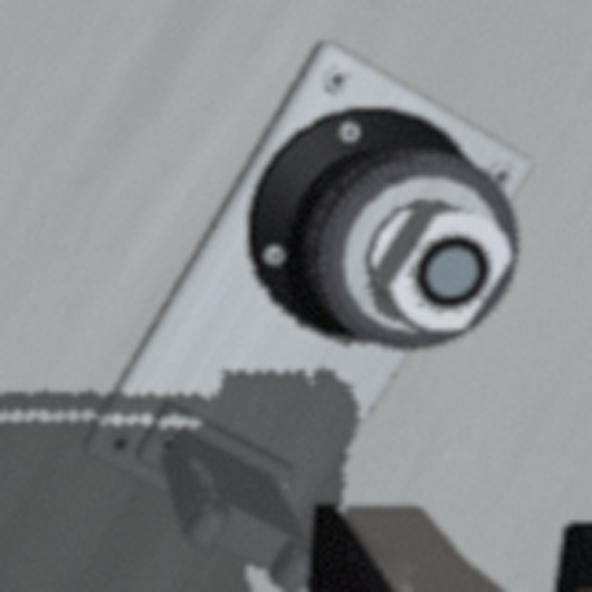

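```bash
python3 - <<'E'
from h import *
c=dict(np.load('w1.npz'))
A=lambda u,v,z:onz(c,u/3.5+225-.36,v/3.5-.36,z)
B=lambda u,v,z:onz(c,u/3.7+310-.36,v/3.7+95-.36,z)
tl,tr,e=A(84,42,.01),A(183,32,.01),A(204,570,.01)
bl,br=A(109,150,.01),A(189,146,.01)
h=A(201,545,.01);s1,s2=A(163,255,.01),A(189,465,.01)
m=(tl+tr)/2; d=m-e;print('len',np.linalg.norm(d),'yaw',np.degrees(np.arctan2(d[1],d[0])),'tipsep',np.linalg.norm(tl-tr))
d2=s1-h;print('yaw2',np.degrees(np.arctan2(d2[1],d2[0])));d3=s1-s2;print('yaw3',np.degrees(np.arctan2(d3[1],d3[0])))
print('tips mid',m,'end',e,'mouth base',(bl+br)/2,'width',np.linalg.norm(bl-br))
u=d/np.linalg.norm(d);print('grip from end',e+.098*u,'from tips',m-.074*u)
b=B(453,271,.098);print('barrel',b)
p=[B(322,40,.012),B(530,163,.012),B(92,447,.012)];print(p)
d=p[0]-p[2];print(np.linalg.norm(d),np.degrees(np.arctan2(d[1],d[0])));d=p[1]-p[0];print(np.linalg.norm(d),np.degrees(np.arctan2(d[1],d[0])))
E
```

```text
len 0.1722356356493335 yaw 25.32833345517997 tipsep 0.031890081639036255
yaw2 25.255918349622924
yaw3 24.81002082089244
tips mid [0.60702954 0.21410505 0.01      ] end [0.45135072 0.1404218  0.01      ] mouth base [0.57833307 0.20021575 0.01      ] width 0.02638011833776002
grip from end [0.53993009 0.18234668 0.01      ] from tips [0.54014308 0.18244749 0.01      ]
barrel [ 0.5159714 -0.0054808  0.098    ]
[array([0.56582576, 0.03200092, 0.012     ]), array([ 0.55382887, -0.05072759,  0.012     ]), array([0.40664178, 0.05200552, 0.012     ])]
0.160436038363705 -7.162793427289844
0.08359385051514141 -98.251237133395
```

```bash
python3 - <<'E'
from h import *
a=calibration('top');b=calibration('side');c=dict(np.load('w1.npz'))
S=lambda u,v:(140+u/2.5,60+v/2.5)
print('base corner',tri(a,(200,240),c,(251,130)),tri(a,(200,240),b,S(538,190)),tri(c,(251,130),b,S(538,190)))
print('plat corner',tri(a,(158,241),c,(160,110)),tri(a,(158,241),b,S(580,115)),tri(c,(160,110),b,S(580,115)))
print('plat far corner',tri(a,(90,246),c,(10,52)))
for u in[(251,130),(35,47),(160,110),(10,52)]: print([onz(c,*u,z).round(3).tolist() for z in(.03,.05,.07)])
E
```

```text
base corner (array([0.47639497, 0.18852363, 0.00405437]), np.float64(0.006415746355596982)) (array([0.47272869, 0.1769255 , 0.04767325]), np.float64(0.00720623801955446)) (array([0.47802698, 0.18270994, 0.04455628]), np.float64(0.007640081466129581))
plat corner (array([0.47749967, 0.25139471, 0.10184974]), np.float64(0.007627455735852455)) (array([0.48197363, 0.25200341, 0.11257775]), np.float64(0.021308816064732707)) (array([0.49193206, 0.23426565, 0.14507481]), np.float64(0.010176374443519048))
plat far corner (array([0.48637784, 0.38112437, 0.11173974]), np.float64(0.00805784673397391))
[[0.48, 0.186, 0.03], [0.483, 0.182, 0.05], [0.486, 0.178, 0.07]]
[[0.484, 0.433, 0.03], [0.486, 0.414, 0.05], [0.489, 0.396, 0.07]]
[[0.465, 0.292, 0.03], [0.469, 0.282, 0.05], [0.473, 0.272, 0.07]]
[[0.469, 0.458, 0.03], [0.473, 0.439, 0.05], [0.476, 0.419, 0.07]]
```

```bash
python3 - <<'E'
from h import *
c=dict(np.load('w1.npz'))
print('slips',[onz(c,*u,.016)[:2].round(3).tolist() for u in[(336,40),(364,40),(336,72),(364,72)]])
rows([[.54,.1824,.15],[.54,.1824,.05],[.54,.1824,.004]],[.16]*3)
E
```

```text
slips [[0.606, 0.126], [0.617, 0.097], [0.575, 0.115], [0.586, 0.084]]
[10.9, -5.9, 6.9] 0.16
[10.9, -5.9, 16.9] 0.16
[10.9, -5.9, 21.5] 0.16
```

>>> servo_tool([
  {"slide":[3.6,-2,2.3],"turn":0.05},
  {"slide":[7.2,-4,4.6],"turn":0.1},
  {"slide":[10.9,-5.9,6.9],"turn":0.16},
  {"slide":[10.9,-5.9,11],"turn":0.16},
  {"slide":[10.9,-5.9,15],"turn":0.16},
  {"slide":[10.9,-5.9,15],"turn":0.16},
], jaw=-0.2)

```text
time_s: 3.95
tcp_pos: [0.5391, 0.1815, 0.0666]
tool_rot: [0.995, 0.096, -0.004, 0.001]
ft_force: [0.1, -0.0, 0.3]
width: 0.601
```

```bash
python3 - <<'E'
from h import *
s,p,R=st(); print(s['time_s'],p,s['ft_force']); 
c=calibration('wrist'); im=read_camera('wrist'); cv2.imwrite('pics/w2.png',im)
rows([[.54,.1824,.03],[.54,.1824,.004]],[0]*2)
E
```

```text
3.95 [0.53911548 0.18153562 0.0666255 ] [ 0.0840249  -0.01240512  0.28343146]
[-0.0, -0.0, 3.9] 0
[-0.0, -0.0, 6.5] 0
```

View pics/w2.png

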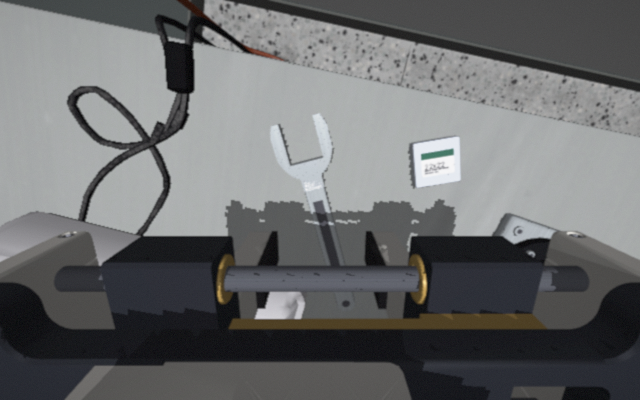

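>>> servo_tool([
  {"slide":[0.1,0.1,2.5],"turn":0},
  {"slide":[0.1,0.1,4.5],"turn":0},
  {"slide":[0.1,0.1,5.7],"turn":0},
  {"slide":[0.1,0.1,6.3],"turn":0},
  {"slide":[0.1,0.1,6.3],"turn":0},
])

```text
time_s: 4.62
tcp_pos: [0.5418, 0.1817, 0.0064]
tool_rot: [0.995, 0.096, -0.002, 0.0]
ft_force: [0.6, -0.4, 0.3]
width: 0.602
```

>>> servo_tool([
  {"slide":[0,0,0],"turn":0},
  {"slide":[0,0,0],"turn":0},
  {"slide":[0,0,0],"turn":0},
  {"slide":[0,0,0],"turn":0},
  {"slide":[0,0,0],"turn":0},
  {"slide":[0,0,0],"turn":0},
], jaw=1)

```text
time_s: 5.38
tcp_pos: [0.5417, 0.1817, 0.0065]
tool_rot: [0.995, 0.096, -0.002, 0.0]
ft_force: [-0.3, 0.2, 2.1]
width: 0.175
```

```bash
python3 - <<'E'
from h import *
s,p,R=st(); print(s['time_s'],p,s['ft_force'],s['width']*88); 
c=calibration('wrist'); im=read_camera('wrist'); cv2.imwrite('pics/w3.png',im)
E
```

```text
5.375 [0.54172792 0.1816912  0.0065228 ] [-0.32030503  0.16436741  2.0834234 ] 15.410730716601229
```

View pics/w3.png

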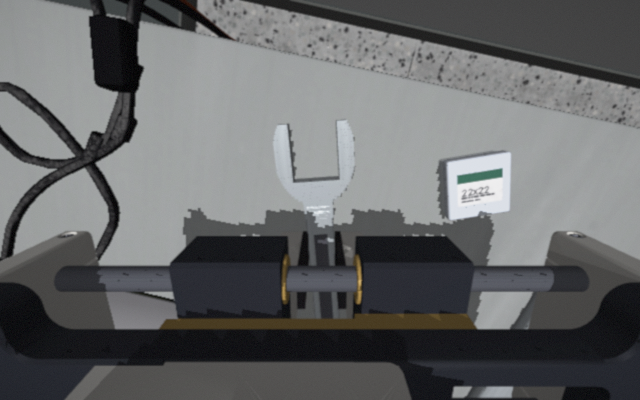

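>>> servo_tool([
  {"slide":[0,0,0],"turn":0},
  {"slide":[0,0,0],"turn":0},
  {"slide":[0,0,0.3],"turn":0},
  {"slide":[0,0,0.5],"turn":0},
  {"slide":[0,0,0.5],"turn":0},
], jaw=0.5)

```text
time_s: 6.05
tcp_pos: [0.5415, 0.1816, 0.0012]
tool_rot: [0.995, 0.096, -0.002, 0.0]
ft_force: [0.5, 0.4, -0.3]
width: 0.249
```

>>> servo_tool([
  {"slide":[0,0,0],"turn":0},
  {"slide":[0,0,0],"turn":0},
  {"slide":[0,0,0],"turn":0},
  {"slide":[0,0,0],"turn":0},
], jaw=1)

```text
time_s: 6.55
tcp_pos: [0.5415, 0.1815, 0.0012]
tool_rot: [0.995, 0.096, -0.002, 0.0]
ft_force: [0.6, 0.4, -0.5]
width: 0.179
```

```bash
python3 - <<'E'
from h import *
rows([[.5415,.1815,.05],[.5415,.1815,.16],[.4565,.0025,.16]],[0,0,.326])
E
```

```text
[-0.0, 0.0, -4.9] 0
[-0.1, 0.0, -15.9] 0
[-11.8, 16.0, -15.8] 0.33
```

>>> servo_tool([
  {"slide":[0,0,-3],"turn":0},
  {"slide":[0,0,-7],"turn":0},
  {"slide":[0,0,-12],"turn":0},
  {"slide":[0,0,-15.9],"turn":0},
  {"slide":[-2,3,-15.9],"turn":0.06},
  {"slide":[-4,6,-15.9],"turn":0.12},
  {"slide":[-6,9,-15.9],"turn":0.18},
  {"slide":[-8,11.5,-15.9],"turn":0.24},
  {"slide":[-10,14,-15.9],"turn":0.3},
  {"slide":[-11.8,16,-15.9],"turn":0.326},
  {"slide":[-11.8,16,-15.9],"turn":0.326},
  {"slide":[-11.8,16,-15.9],"turn":0.326},
])

```text
time_s: 8.05
tcp_pos: [0.4573, 0.0021, 0.1609]
tool_rot: [0.998, -0.067, -0.002, 0.0]
ft_force: [-0.0, -0.1, -1.9]
width: 0.181
```

```bash
python3 - <<'E'
from h import *
s,p,R=st(); print(s['time_s'],p,np.degrees(np.arctan2(R[1,0],R[0,0])),s['ft_force'],s['width']*88,s['joint_vel'].round(3)); 
c=calibration('wrist'); im=read_camera('wrist'); cv2.imwrite('pics/w4.png',im)
np.savez('w4.npz',**{k:np.array(v) for k,v in c.items()})
cv2.imwrite('pics/w4z.png',cv2.resize(im[80:260,220:420],None,fx=4,fy=3.3*4/3.3,interpolation=cv2.INTER_CUBIC)[:600*2])
t=read_camera('top');cv2.imwrite('pics/t4z.png',cv2.resize(t[150:300,200:360],None,fx=4,fy=4,interpolation=cv2.INTER_CUBIC))
E
```

```text
8.05 [0.45728862 0.00207699 0.16094316] -7.649661198907516 [-0.03149394 -0.13053842 -1.87725555] 15.911434124132011 [ 0.012  0.011  0.009  0.    -0.001 -0.002]
```

```bash
python3 - <<'E'
import cv2
im=cv2.imread('pics/w4.png')
cv2.imwrite('pics/w4z.png',cv2.resize(im[100:250,220:420],None,fx=4,fy=4,interpolation=cv2.INTER_CUBIC))
E
```

View pics/w4z.png

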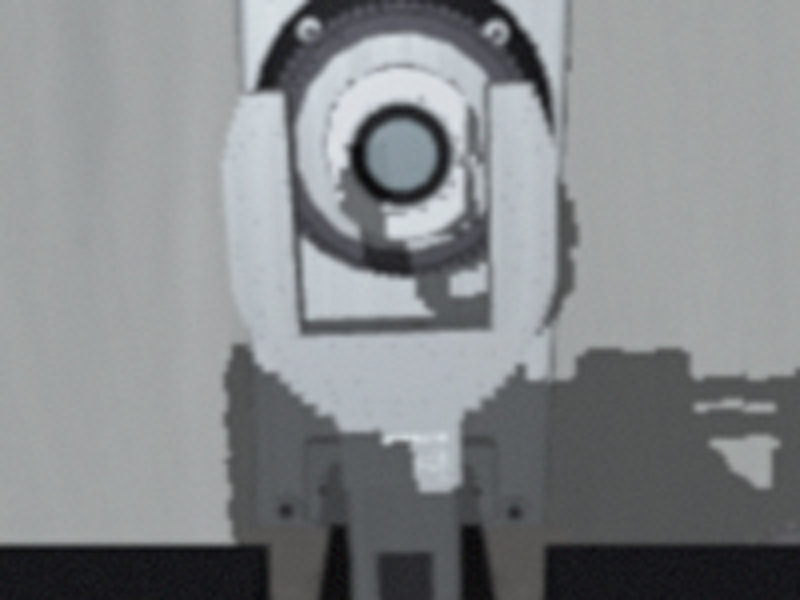

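View pics/t4z.png

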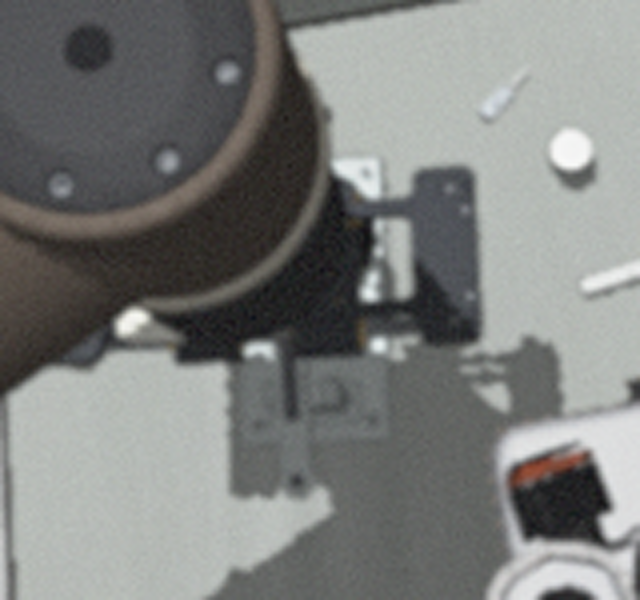

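```bash
python3 - <<'E'
from h import *
c=dict(np.load('w4.npz'))
Z=lambda u,v,z:onz(c,u/4+220-.375,v/4+100-.375,z)
s,p,R=st(); 
t=lambda X:(R.T@(X-p)*1000).round(1)
zt=.1697
for n,u,v,z in [('Ltip in',285,95,zt),('Rtip in',491,88,zt),('Lbot',299,325,zt),('Rbot',491,322,zt),('Lout',222,170,zt),('Rout',556,170,zt),('baseL',302,320,zt),('baseR',490,318,zt),('Ltiptop',262,93,zt),('Rtiptop',513,84,zt),('lens',400,153,.098),('plateL',243,60,.012),('plateL2',262,420,.012),('plateR',567,60,.012),('plateR2',549,420,.012),('hole1',286,511,.012),('hole2',514,511,.012)]:
    X=Z(u,v,z);print(n,X.round(4),t(X))
E
```

```text
Ltip in [0.5317 0.0078 0.1697] [ 72.9 -15.1  -9.2]
Rtip in [ 0.5291 -0.0183  0.1697] [73.7 11.1 -9.2]
Lbot [0.5018 0.0109 0.1697] [ 42.8 -14.2  -9.1]
Rbot [ 0.4987 -0.0148  0.1697] [43.2 11.7 -9.1]
Lout [0.5235 0.0175 0.1697] [ 63.5 -23.6  -9.2]
Rout [ 0.5177 -0.0255  0.1697] [63.4 19.7 -9.1]
baseL [0.5024 0.0104 0.1697] [ 43.5 -13.8  -9.1]
baseR [ 0.4993 -0.0148  0.1697] [43.7 11.6 -9.1]
Ltiptop [0.5324 0.0107 0.1697] [ 73.2 -18.1  -9.2]
Rtiptop [ 0.5292 -0.0211  0.1697] [74.2 13.9 -9.2]
lens [ 0.5161 -0.0045  0.098 ] [59.4 -1.  62.5]
plateL [0.5374 0.034  0.012 ] [ 75.6 -42.1 148.4]
plateL2 [0.4398 0.046  0.012 ] [-22.7 -41.  148.8]
plateR [ 0.5261 -0.0492  0.012 ] [ 75.4  41.9 148.5]
plateR2 [ 0.4288 -0.0349  0.012 ] [-22.9  40.6 148.9]
hole1 [0.4112 0.0438 0.012 ] [-50.7 -35.1 148.9]
hole2 [ 0.4023 -0.022   0.012 ] [-50.9  31.4 149. ]
```

>>> servo_tool([
  {"slide":[-0.11,-0.09,2],"turn":0.026},
  {"slide":[-0.11,-0.09,4],"turn":0.026},
  {"slide":[-0.11,-0.09,5.4],"turn":0.026},
  {"slide":[-0.11,-0.09,5.4],"turn":0.026},
  {"slide":[-0.11,-0.09,5.4],"turn":0.026},
])

```text
time_s: 8.78
tcp_pos: [0.4568, 0.0037, 0.1072]
tool_rot: [0.997, -0.079, -0.002, 0.001]
ft_force: [0.8, 0.1, -1.3]
width: 0.178
```

```bash
python3 - <<'E'
from h import *
s,p,R=st(); print(s['time_s'],p,np.degrees(np.arctan2(R[1,0],R[0,0])),s['ft_force'],s['torque'].round(3),R[:,2]); 
c=calibration('wrist'); im=read_camera('wrist'); cv2.imwrite('pics/w5.png',im)
np.savez('w5.npz',**{k:np.array(v) for k,v in c.items()})
cv2.imwrite('pics/w5z.png',cv2.resize(im[100:250,220:420],None,fx=4,fy=4,interpolation=cv2.INTER_CUBIC))
E
```

```text
8.775 [0.45675242 0.00369537 0.10721716] -9.082050947687 [ 0.83165509  0.06114761 -1.31849619] [-0.036  0.099 -0.016] [-3.24881952e-03 -8.76522582e-04 -9.99994338e-01]
```

View pics/w5z.png

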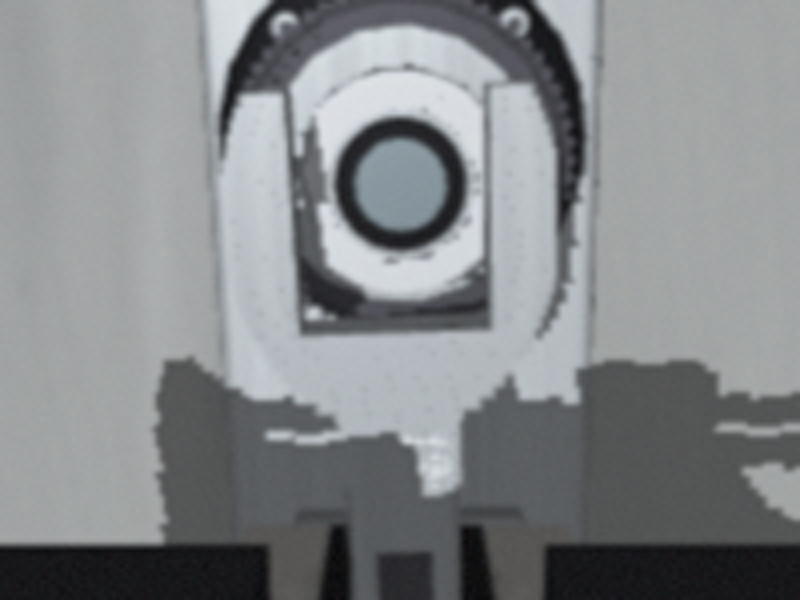

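```bash
python3 - <<'E'
from h import *
c=dict(np.load('w5.npz'))
Z=lambda u,v,z:onz(c,u/4+220-.375,v/4+100-.375,z)
s,p,R=st(); 
t=lambda X:(R.T@(X-p)*1000).round(1)
zt=p[2]-.0012+.01
for n,u,v,z in [('Ltip in',285,95,zt),('Rtip in',491,88,zt),('Lbot',299,325,zt),('Rbot',491,322,zt),('Ltiptop',262,93,zt),('Rtiptop',513,84,zt),('lens',401,183,.098),('flatL',317,160,.096),('flatR',487,160,.096),('plateL',215,60,.012),('plateL2',235,490,.012),('plateR',600,60,.012),('plateR2',580,490,.012)]:
    X=Z(u,v,z);print(n,X.round(4),t(X))
E
```

```text
Ltip in [0.5313 0.0076 0.1162] [ 72.9 -15.6  -9. ]
Rtip in [ 0.528  -0.0184  0.1162] [73.8 10.6 -9. ]
Lbot [0.5015 0.0114 0.1162] [ 42.9 -14.7  -8.9]
Rbot [ 0.4978 -0.0142  0.1162] [43.2 11.3 -8.9]
Ltiptop [0.5321 0.0104 0.1162] [ 73.2 -18.5  -9. ]
Rtiptop [ 0.5281 -0.0212  0.1162] [74.3 13.4 -9. ]
lens [ 0.516  -0.0048  0.098 ] [59.8 -0.9  9.2]
flatL [0.521  0.0069 0.096 ] [ 62.9 -13.3  11.2]
flatR [ 0.517  -0.0178  0.096 ] [62.9 11.7 11.2]
plateL [0.5382 0.0322 0.012 ] [ 76.1 -41.1  95.1]
plateL2 [0.4406 0.048  0.012 ] [-22.7 -41.2  95.4]
plateR [ 0.5251 -0.0491  0.012 ] [76.  41.3 95.2]
plateR2 [ 0.4275 -0.0335  0.012 ] [-22.9  41.3  95.5]
```

```bash
cat > ed.py <<'E'
from h import *
def edge(im,c,z,v0,v1,uA,uB,sign,w=7):
    """fit edge: per row search max gradient of sign near line from (uA,v0) to (uB,v1)"""
    g=cv2.GaussianBlur(im,(0,0),0.8).max(2).astype(float)
    pts=[]
    for v in range(v0,v1+1):
        u=uA+(uB-uA)*(v-v0)/(v1-v0); a=int(round(u))-w;b=a+2*w+1
        d=(g[v,a+1:b+1]-g[v,a-1:b-1])*sign
        k=d.argmax()
        if 0<k<len(d)-1 and d[k]>10:
            o=.5*(d[k-1]-d[k+1])/(d[k-1]-2*d[k]+d[k+1]); pts.append((a+k+o,v))
    pts=np.array(pts); 
    q=np.polyfit(pts[:,1],pts[:,0],1)
    for _ in range(3):
        r=abs(pts[:,0]-np.polyval(q,pts[:,1]));m=r<max(.5,2*np.median(r));q=np.polyfit(pts[m,1],pts[m,0],1)
    P=[onz(c,np.polyval(q,v),v,z) for v in(v0,v1)]
    return q,m.sum(),len(m),P
E
python3 - <<'E'
from ed import *
for w,zt,L in(('w4',.1697,[('pL',.012,125,195,281,285,1),('pR',.012,112,180,361,359,-1)]),('w5',.1160,[('pL',.012,105,180,274,278,1),('pR',.012,105,195,369,366,-1)])):
    im=cv2.imread(f'pics/{w}.png');c=dict(np.load(w+'.npz'))
    L=L+[('mL',zt,126,178,291,294.5,-1),('mR',zt,126,178,342.5,342.5,1)]
    for n,z,v0,v1,a,b,s in L:
        q,m,N,P=edge(im,c,z,v0,v1,a,b,s,4)
        d=P[0]-P[1];print(w,n,q.round(3),m,N,np.degrees(np.arctan2(d[1],d[0])).round(2),P[0].round(4),P[1].round(4))
E
```

```text
w4 pL [7.50000e-02 2.68652e+02] 12 18 -5.82 [0.5274 0.0383 0.012 ] [0.4513 0.046  0.012 ]
w4 pR [-3.10000e-02  3.63505e+02] 52 62 -7.31 [ 0.5289 -0.048   0.012 ] [ 0.4572 -0.0388  0.012 ]
w4 mL [5.50000e-02 2.83691e+02] 51 53 -6.31 [0.5305 0.0082 0.1697] [0.5034 0.0112 0.1697]
w4 mR [-3.00000e-03  3.42837e+02] 36 47 -6.66 [ 0.5269 -0.0181  0.1697] [ 0.4999 -0.0149  0.1697]
w5 pL [6.60000e-02 2.64322e+02] 54 71 -8.11 [0.5461 0.0323 0.012 ] [0.4815 0.0415 0.012 ]
w5 pR [-3.20000e-02  3.71488e+02] 63 73 -8.34 [ 0.5331 -0.0487  0.012 ] [ 0.4543 -0.0372  0.012 ]
w5 mL [8.4000e-02 2.7943e+02] 49 52 -6.03 [0.5301 0.0083 0.116 ] [0.503  0.0111 0.116 ]
w5 mR [-1.10000e-02  3.44413e+02] 53 53 -8.55 [ 0.5258 -0.0184  0.116 ] [ 0.4989 -0.0144  0.116 ]
```

>>> servo_tool([
  {"slide":[-0.04,0.11,0.2],"turn":-0.0},
  {"slide":[-0.04,0.11,0.5],"turn":-0.0},
  {"slide":[-0.04,0.11,0.8],"turn":-0.0},
  {"slide":[-0.04,0.11,1],"turn":0},
  {"slide":[-0.04,0.11,1],"turn":0},
])

```text
time_s: 9.45
tcp_pos: [0.4561, 0.0026, 0.0972]
tool_rot: [0.997, -0.079, -0.002, 0.001]
ft_force: [-0.1, 0.2, -1.9]
width: 0.181
```

```bash
python3 - <<'E'
from h import *
s,p,R=st(); print(s['time_s'],p,np.degrees(np.arctan2(R[1,0],R[0,0])),s['ft_force'],s['torque'].round(3)); 
c=calibration('wrist'); im=read_camera('wrist'); cv2.imwrite('pics/w6.png',im)
np.savez('w6.npz',**{k:np.array(v) for k,v in c.items()})
cv2.imwrite('pics/w6z.png',cv2.resize(im[100:250,220:420],None,fx=4,fy=4,interpolation=cv2.INTER_CUBIC))
E
```

```text
9.45 [0.45609817 0.00262027 0.09719115] -9.0887656445866 [-0.06627972  0.16492018 -1.90157834] [-0.052  0.142  0.01 ]
```

View pics/w6z.png

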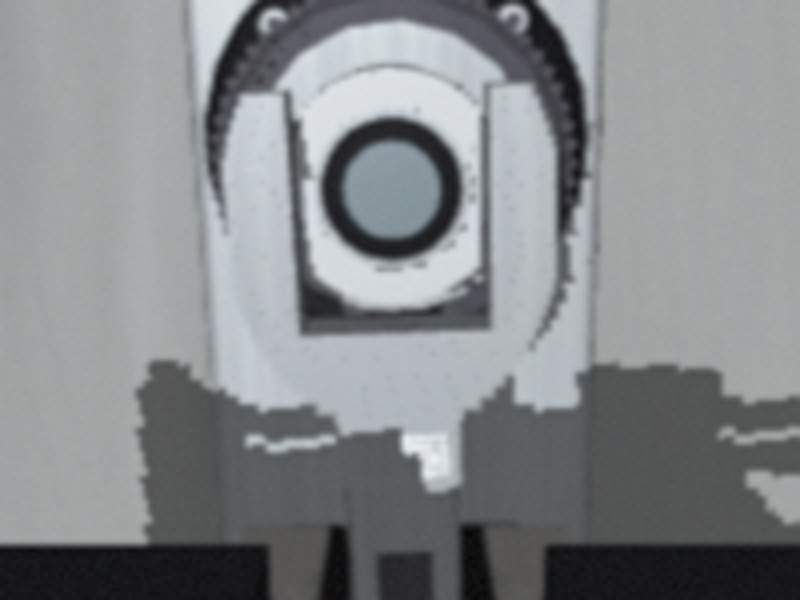

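>>> servo_tool([
  {"slide":[0,0,0.2],"turn":0},
  {"slide":[0,0,0.4],"turn":0},
  {"slide":[0,0,0.6],"turn":0},
  {"slide":[0,0,0.6],"turn":0},
])

```text
time_s: 10.0
tcp_pos: [0.456, 0.0026, 0.0911]
tool_rot: [0.997, -0.079, -0.002, 0.001]
ft_force: [0.6, -0.4, -2.4]
width: 0.178
```

```bash
python3 - <<'E'
from h import *
s,p,R=st(); print(s['time_s'],p,s['ft_force'],s['torque'].round(3)); 
E
```

```text
10.0 [0.45603256 0.00258101 0.09110153] [ 0.60909375 -0.41957019 -2.35807263] [-0.072  0.157 -0.009]
```

No contact force. Continue down.

>>> servo_tool([
  {"slide":[0,0,0.2],"turn":0},
  {"slide":[0,0,0.4],"turn":0},
  {"slide":[0,0,0.6],"turn":0},
  {"slide":[0,0,0.75],"turn":0},
  {"slide":[0,0,0.75],"turn":0},
])

```text
time_s: 10.62
tcp_pos: [0.4559, 0.0026, 0.0835]
tool_rot: [0.997, -0.079, -0.002, 0.001]
ft_force: [-0.3, -0.2, -1.9]
width: 0.181
```

```bash
python3 - <<'E'
from h import *
s,p,R=st(); print(s['time_s'],p,s['ft_force'],s['torque'].round(3)); 
E
```

```text
10.625 [0.45592104 0.00256514 0.08345476] [-0.27512245 -0.19750863 -1.8851512 ] [-0.086  0.141 -0.025]
```

>>> servo_tool([
  {"slide":[0,0,0.1],"turn":0},
  {"slide":[0,0,0.2],"turn":0},
  {"slide":[0,0,0.2],"turn":0},
])

```text
time_s: 11.0
tcp_pos: [0.4559, 0.0025, 0.0814]
tool_rot: [0.997, -0.079, -0.002, 0.001]
ft_force: [0.2, -0.1, -2.5]
width: 0.18
```

```bash
python3 - <<'E'
from h import *
s,p,R=st(); print(s['time_s'],p,s['ft_force'],s['torque'].round(3)); 
E
```

```text
11.0 [0.45587172 0.00253403 0.08139658] [ 0.24306404 -0.11011478 -2.54049592] [-0.085  0.146 -0.027]
```

>>> servo_tool([
  {"slide":[0,0,0.05],"turn":0},
  {"slide":[0,0,0.1],"turn":0},
  {"slide":[0,0,0.1],"turn":0},
])

```text
time_s: 11.38
tcp_pos: [0.456, 0.0025, 0.0811]
tool_rot: [0.997, -0.079, -0.002, 0.001]
ft_force: [-4.0, 0.9, 8.2]
width: 0.182
```

```bash
python3 - <<'E'
from h import *
s,p,R=st(); print(s['time_s'],p,s['ft_force'],s['torque'].round(3)); 
E
```

```text
11.375 [0.45597386 0.00253636 0.08106309] [-4.00620362  0.87288585  8.16366839] [ 0.109  1.413 -0.021]
```

>>> servo_tool([
  {"slide":[0,0,-0.03],"turn":0},
  {"slide":[0,0,-0.03],"turn":0},
  {"slide":[0,0,-0.03],"turn":0},
  {"slide":[0,0,-0.03],"turn":0},
], jaw=0)

```text
time_s: 11.88
tcp_pos: [0.456, 0.0025, 0.0813]
tool_rot: [0.997, -0.079, -0.002, 0.001]
ft_force: [-0.5, 0.0, 0.4]
width: 0.49
```

>>> servo_tool([
  {"slide":[0,0,-2],"turn":0},
  {"slide":[0,0,-5],"turn":0},
  {"slide":[0,0,-6.5],"turn":0},
  {"slide":[0,0,-6.5],"turn":0},
], jaw=-1)

```text
time_s: 12.38
tcp_pos: [0.4569, 0.0029, 0.1473]
tool_rot: [0.997, -0.079, -0.001, 0.0]
ft_force: [0.4, 0.1, -0.6]
width: 0.895
```

```bash
python3 - <<'E'
from h import *
s,p,R=st(); print(s['time_s'],p,s['ft_force'],s['torque'].round(3)); 
c=calibration('wrist'); im=read_camera('wrist'); cv2.imwrite('pics/w7.png',im)
np.savez('w7.npz',**{k:np.array(v) for k,v in c.items()})
cv2.imwrite('pics/w7z.png',cv2.resize(im[90:240,220:420],None,fx=4,fy=4,interpolation=cv2.INTER_CUBIC))
t=read_camera('side');cv2.imwrite('pics/s7z.png',cv2.resize(t[130:230,280:400],None,fx=5,fy=5,interpolation=cv2.INTER_CUBIC))
E
```

```text
12.375 [0.45692557 0.00288069 0.14726595] [ 0.36809526  0.14125231 -0.55530872] [-0.071  0.156 -0.01 ]
```

View pics/w7z.png

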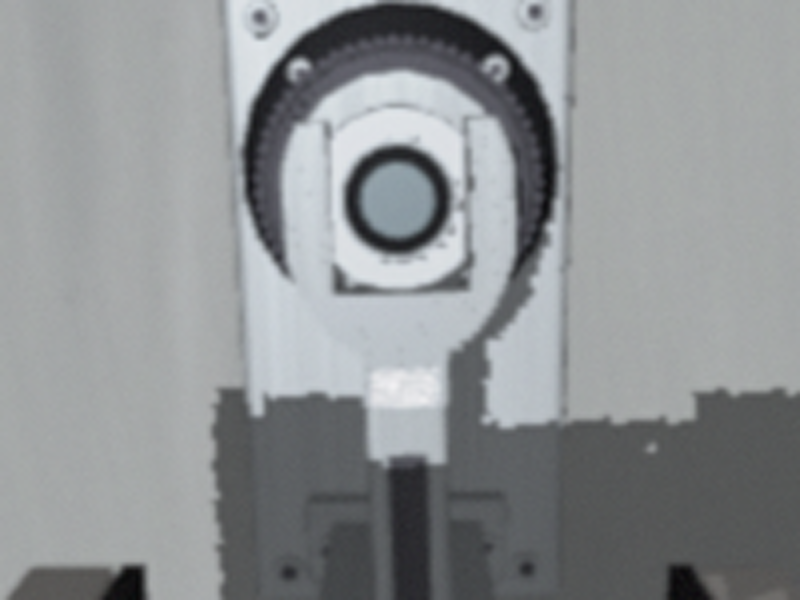

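View pics/s7z.png

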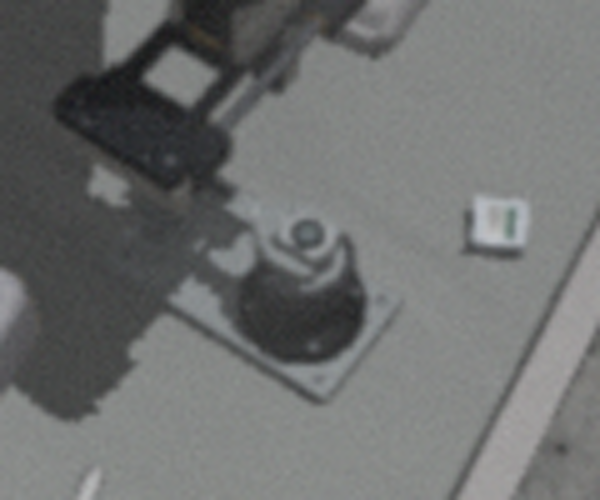

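```bash
python3 - <<'E'
from h import *
c=dict(np.load('w7.npz'))
Z=lambda u,v,z:onz(c,u/4+220-.375,v/4+90-.375,z)
s,p,R=st(); 
t=lambda X:(R.T@(X-p)*1000).round(1)
for n,u,v,z in [('lens',397,199,.098),('mL',330,200,.09),('mR',467,200,.09),('Lt',312,120,.09),('Rt',481,118,.09),('baseL',335,292,.09),('baseR',469,290,.09),('hL',368,400,.09),('hR',446,400,.09)]:
    X=Z(u,v,z);print(n,X.round(4),t(X))
b=np.array([.5158,-.0048])
yaw=np.arctan2(R[1,0],R[0,0]);print(np.degrees(yaw))
rows([[*b,.147],[*b,.046]],[0,0])
E
```

```text
lens [ 0.516  -0.0047  0.098 ] [60.7 -2.4 47.6]
mL [0.517  0.0079 0.09  ] [ 59.8 -15.   55.5]
mR [ 0.513  -0.0173  0.09  ] [59.8 10.5 55.6]
Lt [0.5317 0.0086 0.09  ] [ 74.2 -18.   55.5]
Rt [ 0.5272 -0.022   0.09  ] [74.5 12.9 55.5]
baseL [0.4999 0.01   0.09  ] [ 42.5 -14.4  55.6]
baseR [ 0.4962 -0.0153  0.09  ] [42.8 11.2 55.6]
hL [0.4778 0.0074 0.09  ] [21.1 -8.4 55.7]
hR [ 0.4753 -0.0077  0.09  ] [21.1  7.  55.7]
-9.080942880362263
[6.0, -0.2, -0.1] 0
[6.1, -0.2, 10.0] 0
```

>>> servo_tool([
  {"slide":[1.5,-0.05,-0.1],"turn":-0.16},
  {"slide":[3,-0.1,-0.1],"turn":-0.33},
  {"slide":[4.5,-0.15,-0.1],"turn":-0.5},
  {"slide":[6,-0.2,-0.1],"turn":-0.66},
  {"slide":[6.05,-0.2,0],"turn":-0.66},
  {"slide":[6.05,-0.2,2],"turn":-0.66},
  {"slide":[6.05,-0.2,3],"turn":-0.66},
  {"slide":[6.05,-0.2,3],"turn":-0.66},
], jaw=-1)

```text
time_s: 13.48
tcp_pos: [0.5148, -0.0053, 0.1147]
tool_rot: [0.969, 0.247, -0.003, 0.0]
ft_force: [0.4, -0.1, -0.4]
width: 1.001
```

```bash
python3 - <<'E'
from h import *
s,p,R=st(); print(s['time_s'],p,np.degrees(np.arctan2(R[1,0],R[0,0])),s['ft_force'],s['torque'].round(3),s['width'],s['qpos'].round(2)); 
c=calibration('wrist'); im=read_camera('wrist'); cv2.imwrite('pics/w8.png',im)
print(proj(c,[.516,-.0047,.098]))
b=[.516,-.0047]
rows([[*b,.07],[*b,.046]],[0,0])
E
```

```text
13.475 [ 0.51479598 -0.0052736   0.1146621 ] 28.65003493226064 [ 0.44108036 -0.14437149 -0.4354737 ] [-0.124  0.084 -0.013] 1.0013074870406145 [ 0.37  0.21 -0.48 -0.   -0.89  1.7 ]
[321.1457957  232.25865631]
[0.1, -0.0, 4.5] 0
[0.1, -0.0, 6.9] 0
```

View pics/w8.png

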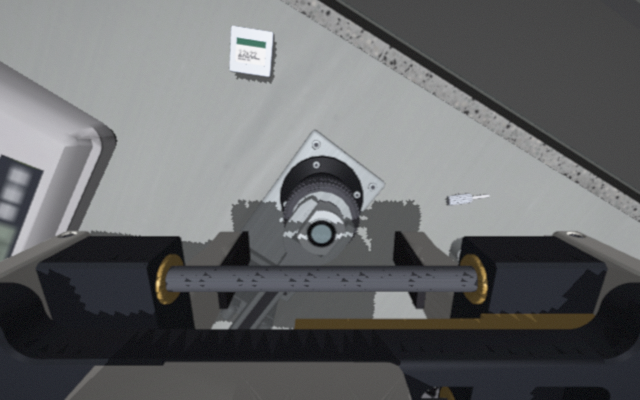

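>>> servo_tool([
  {"slide":[0.1,0,1.5],"turn":0},
  {"slide":[0.1,0,3],"turn":0},
  {"slide":[0.1,0,4.5],"turn":0},
  {"slide":[0.1,0,6],"turn":0},
  {"slide":[0.1,0,6.8],"turn":0},
  {"slide":[0.1,0,6.8],"turn":0},
  {"slide":[0.1,0,6.8],"turn":0},
])

```text
time_s: 14.4
tcp_pos: [0.5163, -0.0047, 0.0477]
tool_rot: [0.969, 0.248, -0.002, 0.0]
ft_force: [0.5, -0.2, -0.6]
width: 0.998
```

```bash
python3 - <<'E'
from h import *
s,p,R=st(); print(s['time_s'],p,np.degrees(np.arctan2(R[1,0],R[0,0])),s['ft_force'],s['torque'].round(3),s['width']); 
E
```

```text
14.4 [ 0.51634916 -0.00466692  0.04770906] 28.687405305422175 [ 0.54507894 -0.19416424 -0.59051398] [-0.153  0.07   0.065] 0.9976153040325826
```

Close on the ring.

>>> servo_tool([
  {"slide":[0,0,0.1],"turn":0},
  {"slide":[0,0,0.1],"turn":0},
  {"slide":[0,0,0.1],"turn":0},
  {"slide":[0,0,0.1],"turn":0},
  {"slide":[0,0,0.1],"turn":0},
  {"slide":[0,0,0.1],"turn":0},
], jaw=1)

```text
time_s: 15.15
tcp_pos: [0.5163, -0.0044, 0.0468]
tool_rot: [0.969, 0.248, -0.002, 0.0]
ft_force: [-3.1, 3.5, 3.7]
width: 0.658
```

```bash
python3 - <<'E'
from h import *
s,p,R=st(); print(s['time_s'],p,np.degrees(np.arctan2(R[1,0],R[0,0])),s['ft_force'],s['torque'].round(3),s['width']*88); 
E
```

```text
15.15 [ 0.51628252 -0.00443341  0.04684255] 28.69109732403366 [-3.11668129  3.52189195  3.71935854] [ 1.352  1.159 -0.029] 57.861832286684056
```

>>> servo_tool([
  {"slide":[0,-0.03,0.0],"turn":0.06},
  {"slide":[0,-0.03,0.02],"turn":0.12},
  {"slide":[0,-0.03,0.03],"turn":0.18},
  {"slide":[0,-0.03,0.04],"turn":0.24},
  {"slide":[0,-0.03,0.05],"turn":0.3},
  {"slide":[0,-0.03,0.05],"turn":0.3},
])

```text
time_s: 15.9
tcp_pos: [0.5163, -0.0046, 0.0463]
tool_rot: [0.995, 0.1, -0.002, 0.001]
ft_force: [1.0, -1.2, 0.3]
width: 0.656
```

```bash
python3 - <<'E'
from h import *
s,p,R=st(); print(s['time_s'],p,np.degrees(np.arctan2(R[1,0],R[0,0])),s['ft_force'],s['torque'].round(3),s['width']*88); 
E
```

```text
15.9 [ 0.5163262  -0.00459431  0.04632633] 11.525133648331654 [ 0.97444719 -1.20868433  0.26640756] [-0.95  -0.261 -0.045] 57.71712298963074
```

>>> servo_tool([
  {"slide":[0,0,0.01],"turn":0.06},
  {"slide":[0,0,0.02],"turn":0.12},
  {"slide":[0,0,0.03],"turn":0.18},
  {"slide":[0,0,0.04],"turn":0.24},
])

```text
time_s: 16.4
tcp_pos: [0.5163, -0.0049, 0.0459]
tool_rot: [1.0, -0.02, -0.002, 0.001]
ft_force: [0.9, -1.3, 1.5]
width: 0.658
```

```bash
python3 - <<'E'
from h import *
s,p,R=st(); print(s['time_s'],p,np.degrees(np.arctan2(R[1,0],R[0,0])),s['ft_force'],s['torque'].round(3),s['width']*88,s['joint_torque'].round(3)); 
im=read_camera('wrist'); cv2.imwrite('pics/w9.png',im)
cv2.imwrite('pics/w9z.png',cv2.resize(im[90:290,220:420],None,fx=3,fy=3,interpolation=cv2.INTER_CUBIC))
for i in range(3):
    read_camera('top');s=readout.get_state();print(s['torque'].round(3),s['joint_torque'][5].round(3))
E
```

```text
16.4 [ 0.51634001 -0.00487962  0.0458863 ] -2.236813317945486 [ 0.9439152  -1.33202026  1.50334201] [-0.508  0.04   0.15 ] 57.88576721882906 [  0.793 -44.491  20.591   4.442   0.141   0.673]
[-0.657 -0.04  -0.014] -0.642
[-0.783 -0.061 -0.024] -0.254
[-0.857 -0.172 -0.058] -0.04
```

View pics/w9z.png

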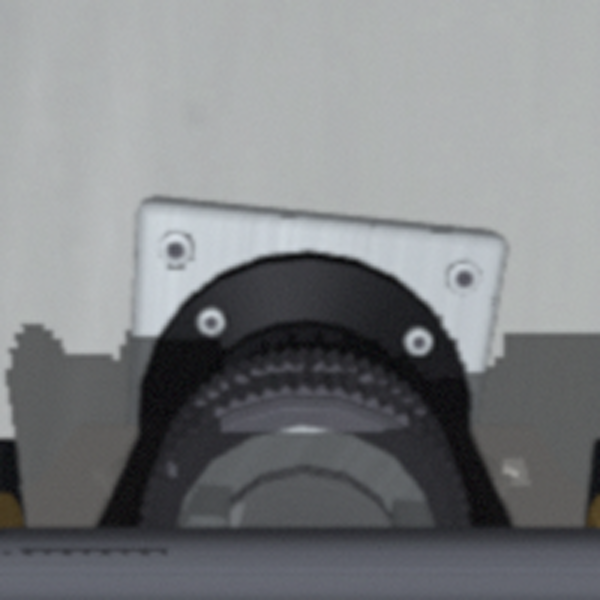

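>>> servo_tool([
  {"slide":[0,0,0.01],"turn":0.05},
  {"slide":[0,0,0.02],"turn":0.1},
  {"slide":[0,0,0.03],"turn":0.15},
  {"slide":[0,0,0.03],"turn":0.2},
])

```text
time_s: 17.1
tcp_pos: [0.5163, -0.0051, 0.0455]
tool_rot: [0.993, -0.118, -0.002, 0.001]
ft_force: [0.6, -3.3, -0.9]
width: 0.655
```

```bash
cat > q.py <<'E'
from h import *
s,p,R=st(); print(s['time_s'],p.round(4),np.degrees(np.arctan2(R[1,0],R[0,0])).round(2),s['ft_force'].round(2),s['torque'].round(3),s['width']*88,s['joint_torque'][5].round(3)); 
for i in range(2):
    read_camera('top');s=readout.get_state();print(s['torque'].round(3),s['joint_torque'][5].round(3))
E
python3 q.py
```

```text
17.1 [ 0.5163 -0.0051  0.0455] -13.54 [ 0.57 -3.35 -0.9 ] [-0.798 -0.16   0.201] 57.62324517958228 0.5
[-0.78  -0.05   0.004] 0.329
[-0.879 -0.175 -0.062] -0.522
```

>>> servo_tool([
  {"slide":[0,0.02,0.01],"turn":0.05},
  {"slide":[0,0.02,0.02],"turn":0.1},
  {"slide":[0,0.02,0.03],"turn":0.15},
  {"slide":[0,0.02,0.03],"turn":0.2},
])

```text
time_s: 17.7
tcp_pos: [0.5162, -0.0052, 0.0453]
tool_rot: [0.977, -0.215, -0.002, 0.002]
ft_force: [0.2, -2.8, 0.2]
width: 0.653
```

```bash
python3 q.py
```

```text
17.7 [ 0.5162 -0.0052  0.0453] -24.88 [ 0.25 -2.83  0.18] [-0.347  0.113  0.591] 57.4596362220354 0.111
[-0.478  0.122  0.075] 0.243
[-0.463  0.065 -0.128] -0.44
```

>>> servo_tool([
  {"slide":[0,0,0],"turn":0.02},
  {"slide":[0,0,0],"turn":0.04},
  {"slide":[0,0,0],"turn":0.04},
])

```text
time_s: 18.18
tcp_pos: [0.5162, -0.0053, 0.0453]
tool_rot: [0.972, -0.235, -0.002, 0.002]
ft_force: [-0.1, -2.5, 0.1]
width: 0.656
```

```bash
python3 q.py;python3 q.py
```

```text
18.175 [ 0.5162 -0.0053  0.0453] -27.18 [-0.08 -2.52  0.07] [-0.479  0.097  0.315] 57.73158041036674 -0.459
[-0.541  0.01   0.325] -0.36
[-0.504  0.02   0.26 ] -0.333
18.275 [ 0.5162 -0.0052  0.0453] -27.17 [ 0.1  -2.73  1.22] [-0.504  0.02   0.26 ] 57.290448149380325 -0.333
[-0.503  0.062  0.349] -0.334
[-0.522  0.069  0.372] -0.341
```

>>> servo_tool([
  {"slide":[0,0.02,0],"turn":0.02},
  {"slide":[0,0.02,0],"turn":0.04},
  {"slide":[0,0.02,0],"turn":0.04},
])

```text
time_s: 18.75
tcp_pos: [0.5162, -0.0053, 0.0452]
tool_rot: [0.967, -0.255, -0.002, 0.001]
ft_force: [0.8, -0.2, -0.8]
width: 0.66
```

```bash
python3 q.py;python3 q.py
```

```text
18.75 [ 0.5162 -0.0053  0.0452] -29.51 [ 0.76 -0.21 -0.78] [ 0.03  -0.067  0.327] 58.048514001960015 -0.498
[ 0.057 -0.058  0.327] -0.384
[ 0.108 -0.051  0.309] -0.343
18.85 [ 0.5162 -0.0053  0.0452] -29.49 [ 0.41 -1.35  0.17] [ 0.108 -0.051  0.309] 57.89719569369329 -0.343
[ 0.171 -0.111  0.325] -0.329
[ 0.186 -0.101  0.313] -0.324
```

>>> servo_tool([
  {"slide":[0,0,0],"turn":0.015},
  {"slide":[0,0,0],"turn":0.03},
  {"slide":[0,0,0],"turn":0.045},
])

```text
time_s: 19.32
tcp_pos: [0.5162, -0.0053, 0.0452]
tool_rot: [0.961, -0.276, -0.002, 0.002]
ft_force: [-0.1, -1.1, -1.5]
width: 0.656
```

```bash
python3 q.py;python3 q.py; python3 - <<'E'
from h import *
im=read_camera('wrist'); cv2.imwrite('pics/w10.png',im)
cv2.imwrite('pics/w10z.png',cv2.resize(im[90:290,220:420],None,fx=3,fy=3,interpolation=cv2.INTER_CUBIC))
t=read_camera('side');cv2.imwrite('pics/s10z.png',cv2.resize(t[130:230,280:400],None,fx=5,fy=5,interpolation=cv2.INTER_CUBIC))
E
```

```text
19.325 [ 0.5162 -0.0053  0.0452] -32.1 [-0.07 -1.1  -1.48] [ 0.028 -0.076  0.92 ] 57.73639500613444 -0.702
[-0.065 -0.105  0.692] -0.558
[-0.083 -0.142  0.588] -0.754
19.425 [ 0.5161 -0.0054  0.0452] -32.11 [ 0.4  -1.83 -0.73] [-0.083 -0.142  0.588] 57.73470874235744 -0.754
[-0.077 -0.148  0.562] -0.64
[-0.032 -0.123  0.578] -0.587
```

View pics/w10z.png

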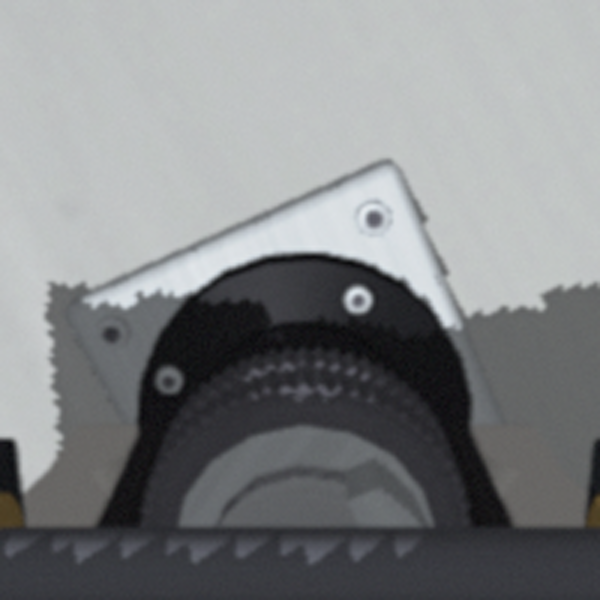

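View pics/s10z.png

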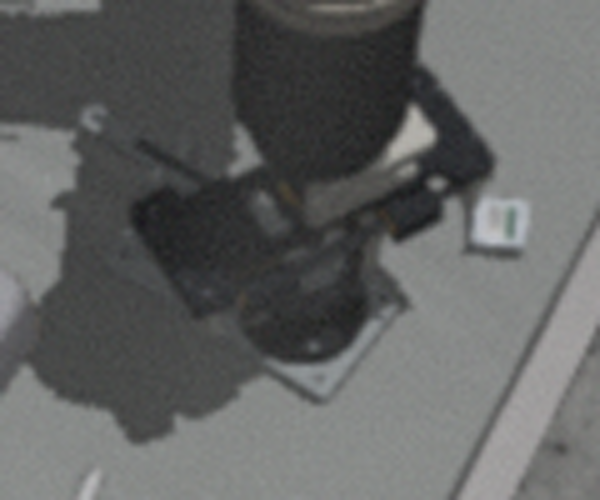

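>>> servo_tool([
  {"slide":[0,0,0],"turn":0},
  {"slide":[0,0,0],"turn":0},
  {"slide":[0,0,0],"turn":0},
  {"slide":[0,0,0],"turn":0},
  {"slide":[0,0,0],"turn":0},
], jaw=-1)

```text
time_s: 20.25
tcp_pos: [0.5162, -0.0053, 0.0452]
tool_rot: [0.961, -0.276, -0.002, 0.001]
ft_force: [-0.5, 0.4, 0.1]
width: 0.994
```

```bash
python3 q.py
```

```text
20.25 [ 0.5162 -0.0053  0.0452] -32.08 [-0.48  0.44  0.15] [-0.012  0.142 -0.019] 87.46649687826438 -0.002
[-0.079  0.158 -0.013] -0.001
[-0.04   0.133  0.028] -0.001
```

```bash
python3 - <<'E'
from h import *
rows([[.516,-.0053,.147],[.457,.003,.16]],[0,-.41])
E
```

```text
[-0.0, 0.0, -10.2] 0
[-5.5, 2.5, -11.5] -0.41
```

>>> servo_tool([
  {"slide":[0,0,-2],"turn":0},
  {"slide":[0,0,-5],"turn":0},
  {"slide":[0,0,-8],"turn":0},
  {"slide":[0,0,-11],"turn":0},
  {"slide":[-2.7,-1.2,-11.5],"turn":-0.2},
  {"slide":[-5.4,-2.4,-11.5],"turn":-0.4},
  {"slide":[-5.4,-2.4,-11.5],"turn":-0.41},
  {"slide":[-5.4,-2.4,-11.5],"turn":-0.41},
])

```text
time_s: 21.35
tcp_pos: [0.4838, 0.0439, 0.1603]
tool_rot: [0.997, -0.075, -0.002, 0.001]
ft_force: [-0.1, 0.2, 0.0]
width: 0.997
```

```bash
python3 - <<'E'
from h import *
s,p,R=st(); print(s['time_s'],p,np.degrees(np.arctan2(R[1,0],R[0,0])),s['ft_force']); 
c=calibration('wrist'); im=read_camera('wrist'); cv2.imwrite('pics/w11.png',im)
np.savez('w11.npz',**{k:np.array(v) for k,v in c.items()})
cv2.imwrite('pics/w11z.png',cv2.resize(im[90:240,220:420],None,fx=4,fy=4,interpolation=cv2.INTER_CUBIC))
E
```

```text
21.35 [0.48375799 0.04390107 0.16034404] -8.634819956685025 [-0.14563941  0.18311791  0.00941192]
```

View pics/w11z.png

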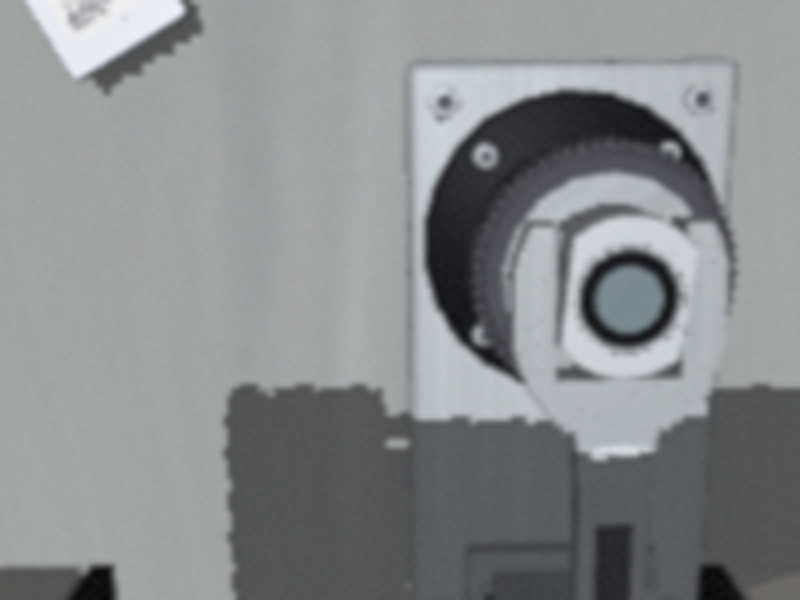

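```bash
python3 - <<'E'
from h import *
c=dict(np.load('w11.npz'))
Z=lambda u,v,z:onz(c,u/4+220-.375,v/4+90-.375,z)
b=Z(629,299,.098);L,Rr=Z(543,222,.09),Z(707,222,.09);bl,br=Z(557,368,.09),Z(683,368,.09);h=(Z(577,500,.09)+Z(660,500,.09))/2
m=(L+Rr)/2;k=(bl+br)/2;u=(m-k)/np.linalg.norm(m-k)
print(b,m,k,h,np.linalg.norm(m-k),'width',np.linalg.norm(bl-br));print('jaws pt',m-.014*u,k+.018*u)
d=k-h;print(np.degrees(np.arctan2(d[1],d[0])),np.degrees(np.arctan2(u[1],u[0])))
f=lambda a,b:np.degrees(np.arctan2(*(Z(*a,.098)-Z(*b,.098))[1::-1]))
print('flats yaw',f((575,235),(562,345)),f((697,240),(685,345)))
im=read_camera('side');cv2.imwrite('pics/s11z.png',cv2.resize(im[110:230,280:440],None,fx=5,fy=5,interpolation=cv2.INTER_CUBIC))
E
```

```text
[ 0.5155713  -0.00498273  0.098     ] [ 0.52943297 -0.00702149  0.09      ] [ 0.49979344 -0.00313089  0.09      ] [4.70859902e-01 1.43851576e-05 9.00000000e-02] 0.029893789989224293 width 0.026057632835246654
jaws pt [ 0.51555205 -0.00519943  0.09      ] [ 0.51764035 -0.00547355  0.09      ]
-6.204088322114816 -7.4781146132593825
flats yaw -13.039191770623068 -11.018832903324565
```

View pics/s11z.png

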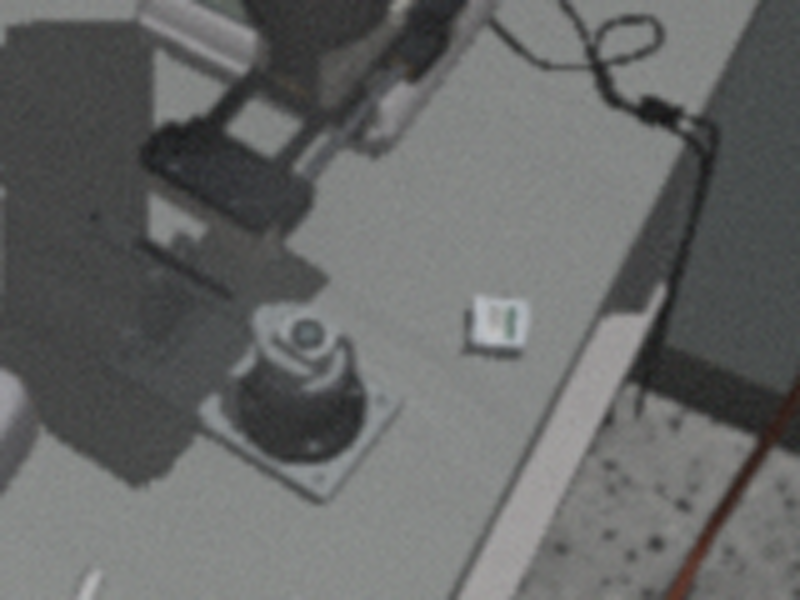

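```bash
python3 -c "
from plant import robot
print(robot.close_job())"
```

```text
the job is handed in; nothing more can be done
None
```

The spanner is over the flats with its handle in the bracket notch, the lock ring is nipped up to about 0.57 N m, and the job was handed in at about 21 s. No verdict was reported.

**What I did:**
- Picked up the spanner. It squared itself between the fingers, and I gripped again lower because the first hold caught only the top few millimetres.
- Lowered it over the barrel until it seated, with about 10 N of contact.
- Gripped the ring (57.9 mm across the jaws) and turned it clockwise about 61° in a single grip. Resistance from the washer began after roughly 45°.
- Opened the fingers and backed the arm off.

**Last checks:**

| Check | Result |
|---|---|
| Static wrist moment at the end | about 0.57 N m, back to about 0 after release |
| Angle past washer contact (estimated) | 14–18°, which implies 0.5–0.6 N m |
| Spanner jaws from the barrel axis | about 2 mm or less |
| Mouth width, seen at the seated height | 26.1 mm (26 expected) |
| Barrel turn, taken up in the spanner's play | about 0.08 rad |

**Doubtful or not measured:**
- **Peak torque:** while the tool was still moving on the last step, one reading was 0.92 N m, above the 0.85 limit. I took it as partly transient because it settled to 0.57, but I could not confirm that.
- **Uneven torque readings:** static torque stayed near 0.32 N m over one step before rising, so the torque figure carries some uncertainty.
- **Clamping force and handle seating:** I did not measure the clamping force. I judged the handle in the notch from the seating contact and the pictures.
- **Wrong-way move:** the retreat after release went a few centimetres sideways in the wrong direction. It was in clear air and touched nothing.

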